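# Take the spun tube out of the angle rotor and hold it upright

### The job

A centrifuge rotor stands on the bench after a spin, its lid already unscrewed. Lift the lid off and set it down gently, flat, knob up, on the clear worktop to the left of the rotor; then draw the capped tube out of its slanting well, leaving the shorter metal balance blank in place, and turn the tube upright so that the pellet can be looked at. Finish while still holding the tube upright and still, cap up, with its tip at least 20 cm above the worktop, and do not knock over or shift the other things on the bench.

Things in the scene. Friction and masses are not known exactly. Their poses are not given: they have to be found in the camera images.
- rotor_stand: fixed grey stand, base 164 mm across, with the grey metal six-place angle rotor on it. Origin on the spindle axis at worktop level, z up; as found, +x points at the tube's well, -x at the blank's. Rotor: 247 mm across below; rim 188 mm across, 137 mm above the worktop; it turns about the spindle by hand against about 0.12 N m of friction. Spindle end 108 mm high, below the rim
- well_mouth (a point): centre of the mouth of the well that holds the tube: 63 mm from the spindle axis, 115 mm above the worktop; turns with the rotor. Six such wells, 60 degrees apart, lie in a conical dish inside the rim. Bore 18.4 mm, 66 mm deep. A well leans 40 degrees from vertical, mouth towards the spindle, bottom outwards; z here points out of the well along its axis. Four wells are empty
- clear_patch (a point): a point on the worktop at the middle of a patch, 220 mm across, that is kept clear, left of the rotor: room for the lid
- rotor_lid: lift-off rotor lid, grey plastic, a shallow cone 201 mm across, resting loosely over the rotor's rim and hiding the wells; about 0.16 kg. Origin at the centre of its underside (131 mm above the worktop on the rotor), z up. Flat top 42 mm above the origin; on it a round black knob, 32 mm in diameter from 57 to 72 mm, top at 75.5 mm. A 6 mm skirt goes round the rim with 2.5 mm play
- spun_tube: 15 ml conical screw-cap tube with a ribbed green cap, 120 mm long, body 16 mm and cap 21.6 mm in diameter, about 22 g. Origin at the tip (its lower end), z along the tube towards the cap; the cap lies between 107 and 120 mm along z. At the start it sits in the well with 54 mm standing out, leaning 40 degrees, cap towards the spindle
- balance_blank: plain metal dummy tube 16 mm in diameter and 93 mm long with a small 12 mm button head, in the well across the rotor from the tube, 27 mm standing out. Origin at its lower end, z along it towards the head. Stays in its well
- tube_rack: orange plastic tube rack, 53 x 175 x 96 mm, empty, to the right of the rotor; a bystander, origin under its centre
- tip_box: closed dark blue pipette tip box, 92 x 123 x 86 mm, on the left; a bystander, origin under its centre
- wash_bottle: white squeeze wash bottle, 77 x 105 x 181 mm, at the back right; a bystander, origin under it
- stain_jar: small white jar, 60 mm across and 76 mm high, behind the rotor; a bystander, origin under its centre
- petri_dish: clear covered dish, 57 mm across and 14 mm high, behind and to the left of the rotor; a bystander, origin under its centre
- tall_vial: tall glass vial with a black cap, 22 mm across and 96 mm high, at the front right; a bystander, origin under its centre
- calculator: black pocket calculator, 68 x 118 x 11 mm, at the front left; a bystander, origin under its centre
- vial: small glass vial, 16 mm across and 42 mm high, in front of the rotor; a bystander, origin under its centre

How it is judged:
By the outcome, as a careful person would: the job done as asked, in the order asked, and still so for the second after the job is handed in, while the arm keeps its last pose, push and grip.
It also fails if it takes over 54 s, if anything falls off the work surface, if the arm or the gripper's body presses on something with over 40 N, if the wrist force passes 120 N, or if a joint passes its speed limit or range.

### The arm

A 6-joint arm with a two-finger parallel gripper is mounted at the origin on a cart in front of the work surface, level with it; the furniture and walls round the work are solid. World frame = base frame: x ahead of the robot, y to its left, z up, the work surface at z = 0. Lengths are in m, angles in rad, forces in N, time in s.
With the tool pointing down it reaches from about 0.275 to 0.75 m from the base axis. Payload 10.2 kg.
Tool frame: the origin (TCP) lies where the fingers leave the gripper's body, on its centre line; the fingertips stand 73 mm ahead of it and the grasp point (between the pads) lies 54 mm ahead of it; z points along the fingers, y is the line along which they close (so a half turn about z gives the same grasp; the last joint's range is limited). The gripper opens to 85 mm and grips with 20 to 120 N. Pads are 22 mm wide; open, the fingers measure 114 mm over their backs; the gripper's body (76 mm by 85 mm) begins 54 mm behind the grasp point. The pads swing forward as they close: fully open they stand 13 mm farther back than shut.
Start: joints at [-1.496, 0.313, 1.498, -0, 1.331, -0.223], TCP at [0.154, -0.502, 0.304] pointing down, gripper open.
Joint ranges: [-2.94, 2.94], [-0.97, 2.17], [0.19, 2.56], [-1.23, 4.37], [0.02, 3.11], [-2.88, 2.88]. Speed limits (rad/s): [2.39, 2.39, 3.01, 3.14, 3.14, 3.14].

### API

Orientations are given as [roll, pitch, yaw] about the fixed x, y, z axes, in that order (R = Rz(yaw) Ry(pitch) Rx(roll)).
In Python, from plant import telemetry, optics, job_done gives the robot as it stands.
- The arm moves only by the tool drive_tool, never from a script. Its argument "rows" is a list of rows, each an object of numbers: "x", "y", "z": the shift along the tool's x, y, z in mm; "wx", "wy", "wz": the turn, a rotation vector about the tool's x, y, z in rad; "gripper": the gripper's target within -1 to 1 (shut at 1, half-way at 0, fully open at -1). In form: [{"x": .., "y": .., "z": .., "wx": .., "wy": .., "wz": .., "gripper": ..}, ...]. A call has exactly 8 rows; each row shifts and turns the commanded pose from where the row before left it, along the tool's axes as they then stand; what a row does not reach is not made up. A row lasts 1/12 s, in which the tool goes at most 41.7 mm and 7.16 degrees, less where a joint would pass 70% of its speed; a pose out of reach is approached as far as the arm can. A call with a gripper value outside its range is refused whole. The fingers move at their own pace and stop on an object; "newtons" is the grip in N (left out, the last holds). Time passes only in rows, so rows that do not move let the fingers close, or fill a call up. It gives the time, the measured TCP pose, the force, the opening and the grip force at its end, in the units of the state.
- telemetry.get_obs(): the state, without advancing time (a new reading comes with each control period).
- optics.capture(name): name is "scene" or "top"; returns a dict with "color" (384x512x3 uint8, red, green, blue), "fx", "fy", "cx", "cy" (pixels), "R" (3x3) and "t" (3): a world point X has camera coordinates R X + t. Camera axes: x right, y down, z forward; pixel columns grow to the right and rows downward; lengths in m; the calibration is good to about 2 mm. A picture is of the moment at which its call begins. There is no depth.
- job_done(): hands the job in; it is judged then, once.
The state is a dict: "time": time; "joint_positions": joint angles; "joint_vel": joint speeds; "tau": joint torques, N m; "ee_pos": TCP position; "tool_rot": TCP orientation; "wrist_force": force on the tool from outside, world axes, zero at the start; "wrist_torque": the same for the moment, N m; "grip_width": opening from 0.0 (shut) to 1.0 (fully open); "grip_force": force on a finger pad.
Only numpy, scipy, OpenCV 4.12 (cv2) and the standard library are available. Lean on these libraries where they do the work, as an engineer would, in place of code of your own. Each camera call takes 0.05 s, during which the arm holds its last target. There are 200 camera calls.

## Working session

There is one attempt and no reset: what is moved stays moved. The work goes in short steps, Python scripts to look and compute and a tool call to move; the robot and the scene stay as the last step left them, time stands still between calls to the robot, and variables do not carry over. Pictures are saved under pics/ and viewed, at most 10 in all, crops included, and the job is handed in when it is done.

Besides the shell and the picture viewer there is one more tool, called after "Emit:" as name(argument=value, ...) on one line, values as JSON. drive_tool: Moves the arm, as the interface text tells. Its arguments: {"type":"object","properties":{"rows":{"type":"array","items":{"type":"object","properties":{"x":{"type":"number"},"y":{"type":"number"},"z":{"type":"number"},"wx":{"type":"number"},"wy":{"type":"number"},"wz":{"type":"number"},"gripper":{"type":"number"}}}},"newtons":{"type":"number"}},"required":["rows"]}

```bash
ls; mkdir -p pics; python3 - <<'E'
from plant import telemetry, optics
import cv2,numpy as np
for n in("scene","top"):
    c=optics.capture(n); cv2.imwrite(f"pics/{n}0.png",c["color"][:,:,::-1])
    R=np.array(c["R"]);t=np.array(c["t"]);print(n,c["fx"],c["cx"],c["cy"],R.round(4).tolist(),t.tolist(),"cam",-R.T@t)
print(telemetry.get_obs())
E
```

```text
pics
scene 375.99035809755674 267.204364772771 185.442801422286 [[-0.9061, -0.423, 0.0021], [-0.3121, 0.6653, -0.6782], [0.2855, -0.6152, -0.7349]] [0.5272458707919782, 0.2539702500595477, 1.1928343516955937] cam [0.21650897 0.78784921 1.04774061]
top 411.22847967973445 260.9647362589072 189.75243283569688 [[-0.0264, -0.9996, -0.0017], [-0.9928, 0.0264, -0.1168], [0.1168, -0.0014, -0.9932]] [0.05529716231684724, 0.5522669365600572, 1.2925493971133437] cam [0.39874416 0.04252322 1.34830833]
{'time': 0.1, 'joint_positions': array([-1.49637639e+00,  3.13375082e-01,  1.49834151e+00, -2.19301999e-05,
        1.33101594e+00, -2.23402554e-01]), 'joint_vel': array([-0.00010091, -0.001822  , -0.00131801,  0.00098877, -0.0018851 ,
       -0.00063567]), 'tau': array([ 3.03269808e-03, -4.12896931e+01, -2.60139441e+01, -2.08397441e-04,
        3.01753927e-03,  8.99186773e-06]), 'ee_pos': array([ 0.15402766, -0.50174301,  0.30340934]), 'tool_rot': array([-3.14047639e+00, -2.31770856e-04,  2.97827579e-01]), 'wrist_force': array([-0.83629435, -0.06931098, -0.05570597]), 'wrist_torque': array([ 0.02627954, -0.0611694 ,  0.03135578]), 'grip_force': 0.0, 'grip_width': 1.0011710532824656}
```

View pics/scene0.png

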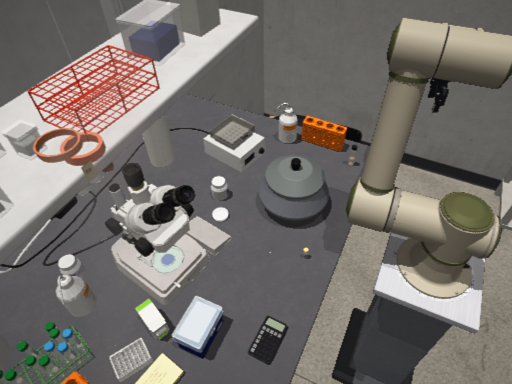

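View pics/top0.png

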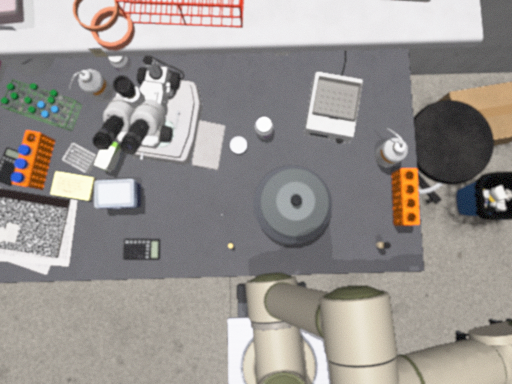

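The scene view shows the rotor with lid at (296,190) and knob at (296,163). In the top view the knob is at (296,200), and the clear area left of the rotor is around (195,210), between the tip box (115,195), calculator (141,249), vial (230,246) and petri dish (238,145).

```bash
cat > h.py <<'E'
import numpy as np, cv2
from plant import telemetry, optics
def ray(c,u,v):
    R=np.array(c["R"]);t=np.array(c["t"]);o=-R.T@t
    d=R.T@np.array([(u-c["cx"])/c["fx"],(v-c["cy"])/c["fy"],1]);return o,d/np.linalg.norm(d)
def plane(c,u,v,z):
    o,d=ray(c,u,v);return o+d*(z-o[2])/d[2]
def tri(c1,p1,c2,p2):
    A=np.zeros((3,3));b=np.zeros(3);rs=[ray(c1,*p1),ray(c2,*p2)]
    for o,d in rs:
        M=np.eye(3)-np.outer(d,d);A+=M;b+=M@o
    X=np.linalg.solve(A,b);return X,[np.linalg.norm(np.cross(X-o,d)) for o,d in rs]
def proj(c,X):
    p=np.array(c["R"])@X+np.array(c["t"]);return np.array([c["fx"]*p[0]/p[2]+c["cx"],c["fy"]*p[1]/p[2]+c["cy"]])
def blob(mask,roi):
    u0,v0,u1,v1=roi;m=np.zeros_like(mask,np.uint8);m[v0:v1,u0:u1]=mask[v0:v1,u0:u1]
    n,l,s,cc=cv2.connectedComponentsWithStats(m)
    i=1+np.argmax(s[1:,4]);return cc[i],s[i]
E
python3 - <<'E'
from h import *
s=optics.capture("scene");t=optics.capture("top")
gs=s["color"].max(2);gt=t["color"].max(2)
bs=blob(gs<40,(280,150,312,178));bt=blob(gt<45,(280,185,312,215))
print(bs,bt)
X,e=tri(s,bs[0],t,bt[0]);print("knob",X,e)
print("knob top@.203",plane(t,*bt[0],.203),plane(s,*bs[0],.197))
# rotor flange outline in top: print horizontal/vertical profiles
print(gt[205,245:345:1].tolist());print(gt[150:250,296].tolist())
for n,p,z in [("patch",(195,210),0),("vial",(230,246),.042),("tipR",(137,195),.086),("calcTR",(160,240),.01),("slab",(220,165),.0),("petri",(238,145),.014),("rackL",(393,200),.096),("tallvial",(380,245),.096),("jar",(264,127),.076)]:
    print(n,plane(t,*p,z).round(3))
E
```

```text
Traceback (most recent call last):
  File "h.py", line 18, in blob
    i=1+np.argmax(s[1:,4]);return cc[i],s[i]
        ~~~~~~~~~^^^^^^^^^
ValueError: attempt to get argmax of an empty sequence
```

```bash
python3 - <<'E'
from h import *
s=optics.capture("scene");t=optics.capture("top")
gs=s["color"].max(2);gt=t["color"].max(2)
print(gs[155:175:2,284:310]);print(gt[190:211:2,284:310])
try:
  bs=blob(gs<50,(280,150,312,178));bt=blob(gt<60,(280,185,312,215))
  print(bs,bt)
  X,e=tri(s,bs[0],t,bt[0]);print("knob",X,e)
  print("knob top@.203",plane(t,*bt[0],.203),plane(s,*bs[0],.197))
except Exception as e: print(e)
print(gt[205,245:345:1].tolist());print(gt[150:260,296].tolist())
for n,p,z in [("patch",(195,210),0),("vial",(230,246),.042),("tipR",(137,195),.086),("calcTR",(160,240),.01),("slab",(220,165),.0),("petri",(238,145),.014),("rackL",(393,200),.096),("tallvial",(380,245),.096),("jar",(264,127),.076)]:
    print(n,plane(t,*p,z).round(3))
E
```

```text
[[ 98  99 101 101 104 106 105 104 106 104 103 105 104 102  99  99  99  97
   96  97  97  97  96  97  95  93]
 [108 108 112 117 123 128 132 133 131 127 127 125 126 127 127 131 124 116
  110 104 101  99  99  98  96  96]
 [127 131 131 132 132 132 131 114  66  29  26  20  21  22  29  62 109 133
  133 131 130 123 114 104 100 100]
 [132 131 132 131 132 131 117  62  22  20  23  21  22  24  21  21  57 110
  131 132 130 132 133 130 121 108]
 [132 132 132 131 134 133 113  40  13  19  24  31  31  25  19  21  72 131
  133 132 132 132 132 131 132 129]
 [131 131 132 131 132 127  98  46  13  11  11  12  10  10   9  15  45  97
  132 132 132 132 132 131 131 131]
 [132 132 132 131 125 114 101  69  16   8  11  12   8   9  11  35  63  70
   96 130 132 131 131 132 131 132]
 [132 131 132 132 131 131 125 103  60  26  10   8  10  11  23  48  69  78
   99 130 133 132 130 132 132 131]
 [132 132 132 132 132 132 132 133 132 132 131 131 131 131 130 131 132 133
  131 133 131 132 131 131 131 132]
 [131 131 132 131 132 131 132 131 132 131 131 131 132 132 132 131 132 132
  132 131 132 132 131 131 131 132]]
[[170 172
[... 2108 characters left out ...]
, 124, 123, 119, 122, 125, 128, 134, 140, 136, 139, 134, 136, 140, 139, 138, 138, 140, 143, 150, 163, 169, 166, 171, 166, 170, 170, 168, 171, 173, 166, 150, 116, 71, 66, 72, 72, 72, 73, 68, 74, 71, 59, 68, 84, 104, 119, 153, 169, 169, 172, 169, 173, 169, 167, 172, 170, 162, 150, 134, 129, 131, 129, 128, 128, 127, 127, 126, 123, 125, 123, 128, 125, 113, 94, 88, 84, 84, 79, 86, 89, 75, 68, 66, 56, 70, 93, 103, 108, 109, 104, 108, 104, 107, 106, 109, 104, 106]
patch [0.496 0.259 0.   ]
vial [0.377 0.143 0.042]
tipR [0.541 0.424 0.086]
calcTR [0.401 0.371 0.01 ]
slab [0.644 0.175 0.   ]
petri [0.707 0.113 0.014]
rackL [ 0.504 -0.362  0.096]
tallvial [ 0.369 -0.314  0.096]
jar [0.749 0.026 0.076]
```

```bash
python3 - <<'E'
from h import *
s=optics.capture("scene");t=optics.capture("top")
gs=s["color"].max(2);gt=t["color"].max(2)
bs=blob(gs<75,(280,150,312,178));bt=blob(gt<115,(280,185,312,215))
print(bs,bt);X,e=tri(s,bs[0],t,bt[0]);print("knob",X,e)
print(plane(t,*bt[0],.203), plane(t,296.4,200.2,.2055), plane(s,*bs[0],.198))
# flat top disc outline (bright 165ish) dia? fit circle in top
m=(gt>150).astype(np.uint8); c,st=blob(cv2.morphologyEx(m,cv2.MORPH_CLOSE,np.ones((19,19))),(270,170,325,230));print(c,st,plane(t,*c,.173))
# lid rim/cone outline in scene+top: body
for z,p in [(.173,c)]: pass
E
```

```text
(array([295.73275862, 164.15517241]), array([291, 158,  11,  13, 116], dtype=int32)) (array([295.96551724, 200.63793103]), array([291, 194,  11,  14, 116], dtype=int32))
knob [ 0.50340062 -0.05674137  0.18950828] [np.float64(0.002027818103768425), np.float64(0.0020278181037686033)]
[ 0.50024298 -0.05610762  0.203     ] [ 0.50121468 -0.05714825  0.2055    ] [ 0.50253561 -0.04797412  0.198     ]
[294.94127517 200.52181208] [ 276  181   39   40 1192] [ 0.50331379 -0.05576669  0.173     ]
```

Emit:
drive_tool(rows=[{"x": 29,"y": -20.3,"gripper": -1},{"x": 29,"y": -20.3},{"x": 29,"y": -20.3},{"x": 29,"y": -20.3},{"x": 29,"y": -20.3},{"x": 29,"y": -20.3},{"x": 29,"y": -20.3},{"x": 29,"y": -20.3}], newtons=35)

```text
invalid input
```

Emit:
drive_tool(rows=[{"x": 29,"y": -20.3},{"x": 29,"y": -20.3},{"x": 29,"y": -20.3},{"x": 29,"y": -20.3},{"x": 29,"y": -20.3},{"x": 29,"y": -20.3},{"x": 29,"y": -20.3},{"x": 29,"y": -20.3}])

```text
invalid input
```

Emit:
drive_tool(rows=[{"x": 29,"y": -20.3,"z": 0,"wx": 0,"wy": 0,"wz": 0,"gripper": -1},{"x": 29,"y": -20.3,"z": 0,"wx": 0,"wy": 0,"wz": 0,"gripper": -1},{"x": 29,"y": -20.3,"z": 0,"wx": 0,"wy": 0,"wz": 0,"gripper": -1},{"x": 29,"y": -20.3,"z": 0,"wx": 0,"wy": 0,"wz": 0,"gripper": -1},{"x": 29,"y": -20.3,"z": 0,"wx": 0,"wy": 0,"wz": 0,"gripper": -1},{"x": 29,"y": -20.3,"z": 0,"wx": 0,"wy": 0,"wz": 0,"gripper": -1},{"x": 29,"y": -20.3,"z": 0,"wx": 0,"wy": 0,"wz": 0,"gripper": -1},{"x": 29,"y": -20.3,"z": 0,"wx": 0,"wy": 0,"wz": 0,"gripper": -1}], newtons=35)

```text
time: 1.07
ee_pos: [0.3289, -0.277, 0.3041]
tool_rot: [3.141, -0.0, 0.298]
wrist_force: [0.1, -0.1, 0.5]
grip_width: 0.998
grip_force: 0.0
```

Emit:
drive_tool(rows=[{"x": 29,"y": -20.3,"z": 0,"wx": 0,"wy": 0,"wz": 0,"gripper": -1},{"x": 29,"y": -20.3,"z": 0,"wx": 0,"wy": 0,"wz": 0,"gripper": -1},{"x": 29,"y": -20.3,"z": 0,"wx": 0,"wy": 0,"wz": 0,"gripper": -1},{"x": 29,"y": -20.3,"z": 0,"wx": 0,"wy": 0,"wz": 0,"gripper": -1},{"x": 29,"y": -20.3,"z": 0,"wx": 0,"wy": 0,"wz": 0,"gripper": -1},{"x": 29,"y": -20.3,"z": 0,"wx": 0,"wy": 0,"wz": 0,"gripper": -1},{"x": 29,"y": -20.3,"z": 0,"wx": 0,"wy": 0,"wz": 0,"gripper": -1},{"x": 27,"y": -19.5,"z": 0,"wx": 0,"wy": 0,"wz": 0,"gripper": -1}])

```text
time: 1.73
ee_pos: [0.5015, -0.0548, 0.304]
tool_rot: [3.141, -0.0, 0.298]
wrist_force: [-0.3, -0.5, 0.2]
grip_width: 0.999
grip_force: 0.0
```

Emit:
drive_tool(rows=[{"x": 0,"y": 0,"z": 12,"wx": 0,"wy": 0,"wz": 0,"gripper": -1},{"x": 0,"y": 0,"z": 12,"wx": 0,"wy": 0,"wz": 0,"gripper": -1},{"x": 0,"y": 0,"z": 12,"wx": 0,"wy": 0,"wz": 0,"gripper": -1},{"x": 0,"y": 0,"z": 9,"wx": 0,"wy": 0,"wz": 0,"gripper": -1},{"x": 0,"y": 0,"z": 7,"wx": 0,"wy": 0,"wz": 0,"gripper": -0.5},{"x": 0,"y": 0,"z": 0,"wx": 0,"wy": 0,"wz": 0,"gripper": 0},{"x": 0,"y": 0,"z": 0,"wx": 0,"wy": 0,"wz": 0,"gripper": 0},{"x": 0,"y": 0,"z": 0,"wx": 0,"wy": 0,"wz": 0,"gripper": 0}])

```text
time: 2.4
ee_pos: [0.5008, -0.0568, 0.2525]
tool_rot: [3.141, -0.001, 0.298]
wrist_force: [0.2, -0.6, 0.1]
grip_width: 0.497
grip_force: 0.0
```

Emit:
drive_tool(rows=[{"x": 0,"y": 0,"z": 0,"wx": 0,"wy": 0,"wz": 0,"gripper": 0.1},{"x": 0,"y": 0,"z": 0,"wx": 0,"wy": 0,"wz": 0,"gripper": 0.15},{"x": 0,"y": 0,"z": 0,"wx": 0,"wy": 0,"wz": 0,"gripper": 0.2},{"x": 0,"y": 0,"z": 0,"wx": 0,"wy": 0,"wz": 0,"gripper": 0.25},{"x": 0,"y": 0,"z": 0,"wx": 0,"wy": 0,"wz": 0,"gripper": 0.35},{"x": 0,"y": 0,"z": 0,"wx": 0,"wy": 0,"wz": 0,"gripper": 0.5},{"x": 0,"y": 0,"z": 0,"wx": 0,"wy": 0,"wz": 0,"gripper": 0.5},{"x": 0,"y": 0,"z": 0,"wx": 0,"wy": 0,"wz": 0,"gripper": 0.5}])

```text
time: 3.07
ee_pos: [0.5008, -0.0569, 0.2525]
tool_rot: [3.14, -0.001, 0.298]
wrist_force: [-0.9, -2.7, 5.4]
grip_width: 0.353
grip_force: 34.8
```

Emit:
drive_tool(rows=[{"x": 0,"y": 0,"z": -1,"wx": 0,"wy": 0,"wz": 0,"gripper": 0.5},{"x": 0,"y": 0,"z": -2,"wx": 0,"wy": 0,"wz": 0,"gripper": 0.5},{"x": 0,"y": 0,"z": -4,"wx": 0,"wy": 0,"wz": 0,"gripper": 0.5},{"x": 0,"y": 0,"z": -8,"wx": 0,"wy": 0,"wz": 0,"gripper": 0.5},{"x": 0,"y": 0,"z": -12,"wx": 0,"wy": 0,"wz": 0,"gripper": 0.5},{"x": 0,"y": 0,"z": -14,"wx": 0,"wy": 0,"wz": 0,"gripper": 0.5},{"x": 0,"y": 0,"z": -15,"wx": 0,"wy": 0,"wz": 0,"gripper": 0.5},{"x": 0,"y": 0,"z": -12,"wx": 0,"wy": 0,"wz": 0,"gripper": 0.5}])

```text
time: 3.73
ee_pos: [0.5006, -0.0565, 0.3215]
tool_rot: [3.141, -0.001, 0.298]
wrist_force: [0.0, -0.2, -1.4]
grip_width: 0.359
grip_force: 34.8
```

```bash
python3 - <<'E'
from h import *
s=optics.capture("scene");t=optics.capture("top")
a=s["color"][120:260,210:390,::-1];b=t["color"][130:260,150:350,::-1]
cv2.imwrite("pics/lift.png",np.vstack([cv2.resize(a,(600,280*600//600)),cv2.resize(b,(600,320))]))
E
```

```text
(no output)
```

View pics/lift.png

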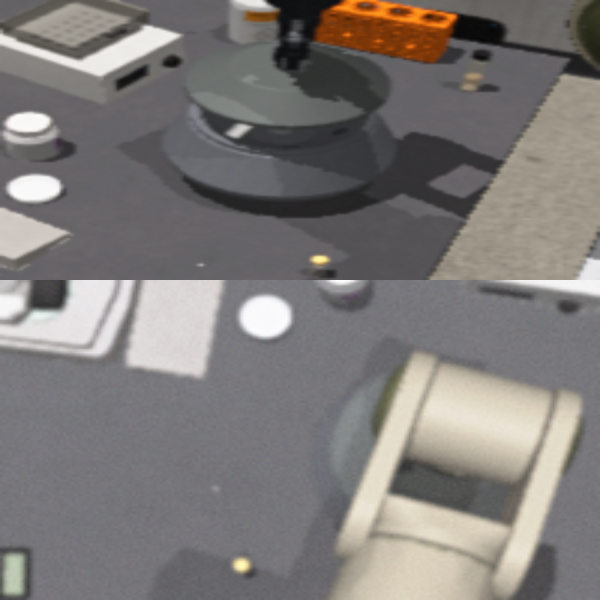

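The lid is held level above the rotor, centred about (290,90) in the upper crop. A pale tube or blank shows beneath it at (238,130). I'll carry the lid left to about (0.495, 0.24).

Emit:
drive_tool(rows=[{"x": 4,"y": -15,"z": 0,"wx": 0,"wy": 0,"wz": 0,"gripper": 0.5},{"x": 7,"y": -25,"z": 0,"wx": 0,"wy": 0,"wz": 0,"gripper": 0.5},{"x": 9,"y": -32,"z": 0,"wx": 0,"wy": 0,"wz": 0,"gripper": 0.5},{"x": 10,"y": -35,"z": 0,"wx": 0,"wy": 0,"wz": 0,"gripper": 0.5},{"x": 10,"y": -35,"z": 0,"wx": 0,"wy": 0,"wz": 0,"gripper": 0.5},{"x": 10,"y": -35,"z": 0,"wx": 0,"wy": 0,"wz": 0,"gripper": 0.5},{"x": 10,"y": -35,"z": 0,"wx": 0,"wy": 0,"wz": 0,"gripper": 0.5},{"x": 9,"y": -30,"z": 0,"wx": 0,"wy": 0,"wz": 0,"gripper": 0.5}])

```text
time: 4.5
ee_pos: [0.4948, 0.1973, 0.3192]
tool_rot: [-3.141, 0.001, 0.299]
wrist_force: [1.8, 0.1, -2.3]
grip_width: 0.358
grip_force: 34.9
```

Emit:
drive_tool(rows=[{"x": 6,"y": -20,"z": 10,"wx": 0,"wy": 0,"wz": 0,"gripper": 0.5},{"x": 4,"y": -13,"z": 22,"wx": 0,"wy": 0,"wz": 0,"gripper": 0.5},{"x": 2,"y": -8,"z": 30,"wx": 0,"wy": 0,"wz": 0,"gripper": 0.5},{"x": 0,"y": 0,"z": 34,"wx": 0,"wy": 0,"wz": 0,"gripper": 0.5},{"x": 0,"y": 0,"z": 32,"wx": 0,"wy": 0,"wz": 0,"gripper": 0.5},{"x": 0,"y": 0,"z": 26,"wx": 0,"wy": 0,"wz": 0,"gripper": 0.5},{"x": 0,"y": 0,"z": 18,"wx": 0,"wy": 0,"wz": 0,"gripper": 0.5},{"x": 0,"y": 0,"z": 8,"wx": 0,"wy": 0,"wz": 0,"gripper": 0.5}])

```text
time: 5.17
ee_pos: [0.4937, 0.2374, 0.1367]
tool_rot: [-3.141, 0.005, 0.298]
wrist_force: [0.6, 0.8, -2.1]
grip_width: 0.351
grip_force: 34.9
```

Emit:
drive_tool(rows=[{"x": 0,"y": 0,"z": 3,"wx": 0,"wy": 0,"wz": 0,"gripper": 0.5},{"x": 0,"y": 0,"z": 3,"wx": 0,"wy": 0,"wz": 0,"gripper": 0.5},{"x": 0,"y": 0,"z": 2,"wx": 0,"wy": 0,"wz": 0,"gripper": 0.5},{"x": 0,"y": 0,"z": 2,"wx": 0,"wy": 0,"wz": 0,"gripper": 0.5},{"x": 0,"y": 0,"z": 1,"wx": 0,"wy": 0,"wz": 0,"gripper": 0.5},{"x": 0,"y": 0,"z": 1,"wx": 0,"wy": 0,"wz": 0,"gripper": 0.5},{"x": 0,"y": 0,"z": 0,"wx": 0,"wy": 0,"wz": 0,"gripper": 0.5},{"x": 0,"y": 0,"z": 0,"wx": 0,"wy": 0,"wz": 0,"gripper": 0.5}])

```text
time: 5.83
ee_pos: [0.4951, 0.2377, 0.1281]
tool_rot: [3.142, -0.0, 0.298]
wrist_force: [-1.4, 0.7, -0.9]
grip_width: 0.354
grip_force: 34.9
```

Emit:
drive_tool(rows=[{"x": 0,"y": 0,"z": 1.5,"wx": 0,"wy": 0,"wz": 0,"gripper": 0.5},{"x": 0,"y": 0,"z": 1.5,"wx": 0,"wy": 0,"wz": 0,"gripper": 0.5},{"x": 0,"y": 0,"z": 1,"wx": 0,"wy": 0,"wz": 0,"gripper": 0.5},{"x": 0,"y": 0,"z": 0.5,"wx": 0,"wy": 0,"wz": 0,"gripper": 0.5},{"x": 0,"y": 0,"z": 0.5,"wx": 0,"wy": 0,"wz": 0,"gripper": 0.5},{"x": 0,"y": 0,"z": 0.5,"wx": 0,"wy": 0,"wz": 0,"gripper": 0.5},{"x": 0,"y": 0,"z": 0.5,"wx": 0,"wy": 0,"wz": 0,"gripper": 0.5},{"x": 0,"y": 0,"z": 0,"wx": 0,"wy": 0,"wz": 0,"gripper": 0.5}])

```text
time: 6.5
ee_pos: [0.495, 0.2377, 0.1219]
tool_rot: [3.142, -0.0, 0.298]
wrist_force: [0.0, -0.5, -2.2]
grip_width: 0.354
grip_force: 34.9
```

Emit:
drive_tool(rows=[{"x": 0,"y": 0,"z": 0.5,"wx": 0,"wy": 0,"wz": 0,"gripper": 0.5},{"x": 0,"y": 0,"z": 0,"wx": 0,"wy": 0,"wz": 0,"gripper": 0.5},{"x": 0,"y": 0,"z": 0.5,"wx": 0,"wy": 0,"wz": 0,"gripper": 0.5},{"x": 0,"y": 0,"z": 0,"wx": 0,"wy": 0,"wz": 0,"gripper": 0.5},{"x": 0,"y": 0,"z": 0.5,"wx": 0,"wy": 0,"wz": 0,"gripper": 0.5},{"x": 0,"y": 0,"z": 0,"wx": 0,"wy": 0,"wz": 0,"gripper": 0.5},{"x": 0,"y": 0,"z": 0,"wx": 0,"wy": 0,"wz": 0,"gripper": 0.5},{"x": 0,"y": 0,"z": 0,"wx": 0,"wy": 0,"wz": 0,"gripper": 0.5}])

```text
time: 7.17
ee_pos: [0.4951, 0.2378, 0.1215]
tool_rot: [3.142, -0.001, 0.298]
wrist_force: [-5.5, -1.6, 10.8]
grip_width: 0.356
grip_force: 36.0
```

Touched down. Now I'll release and rise.

Emit:
drive_tool(rows=[{"x": 0,"y": 0,"z": -0.5,"wx": 0,"wy": 0,"wz": 0,"gripper": 0.5},{"x": 0,"y": 0,"z": 0,"wx": 0,"wy": 0,"wz": 0,"gripper": 0.2},{"x": 0,"y": 0,"z": 0,"wx": 0,"wy": 0,"wz": 0,"gripper": 0},{"x": 0,"y": 0,"z": 0,"wx": 0,"wy": 0,"wz": 0,"gripper": -0.5},{"x": 0,"y": 0,"z": 0,"wx": 0,"wy": 0,"wz": 0,"gripper": -1},{"x": 0,"y": 0,"z": -4,"wx": 0,"wy": 0,"wz": 0,"gripper": -1},{"x": 0,"y": 0,"z": -15,"wx": 0,"wy": 0,"wz": 0,"gripper": -1},{"x": 0,"y": 0,"z": -30,"wx": 0,"wy": 0,"wz": 0,"gripper": -1}])

```text
time: 7.83
ee_pos: [0.4939, 0.2373, 0.168]
tool_rot: [-3.141, 0.006, 0.298]
wrist_force: [-0.0, 0.9, 0.1]
grip_width: 1.0
grip_force: 0.0
```

Emit:
drive_tool(rows=[{"x": 0,"y": 0,"z": -35,"wx": 0,"wy": 0,"wz": 0,"gripper": -1},{"x": 0,"y": 0,"z": -35,"wx": 0,"wy": 0,"wz": 0,"gripper": -1},{"x": 0,"y": 0,"z": -35,"wx": 0,"wy": 0,"wz": 0,"gripper": -1},{"x": 0,"y": 0,"z": -30,"wx": 0,"wy": 0,"wz": 0,"gripper": -1},{"x": 0,"y": 0,"z": -30,"wx": 0,"wy": 0,"wz": 0,"gripper": -1},{"x": 0,"y": 0,"z": -15,"wx": 0,"wy": 0,"wz": 0,"gripper": -1},{"x": 0,"y": 0,"z": 0,"wx": 0,"wy": 0,"wz": 0,"gripper": -1},{"x": 0,"y": 0,"z": 0,"wx": 0,"wy": 0,"wz": 0,"gripper": -1}])

```text
time: 8.5
ee_pos: [0.495, 0.2377, 0.3502]
tool_rot: [3.142, -0.001, 0.298]
wrist_force: [-0.4, 0.5, -0.6]
grip_width: 1.001
grip_force: 0.0
```

```bash
python3 - <<'E'
from h import *
s=optics.capture("scene");t=optics.capture("top")
np.savez("c1.npz",s=s["color"],t=t["color"])
a=s["color"][130:250,200:350,::-1];b=t["color"][150:260,150:350,::-1]
cv2.imwrite("pics/a.png",np.vstack([cv2.resize(a,(375,300),interpolation=2),]))
cv2.imwrite("pics/off.png",np.hstack([cv2.resize(a,(375,300),interpolation=2),cv2.resize(b[:,90:],(300,300),interpolation=2)]))
E
```

```text
(no output)
```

View pics/off.png

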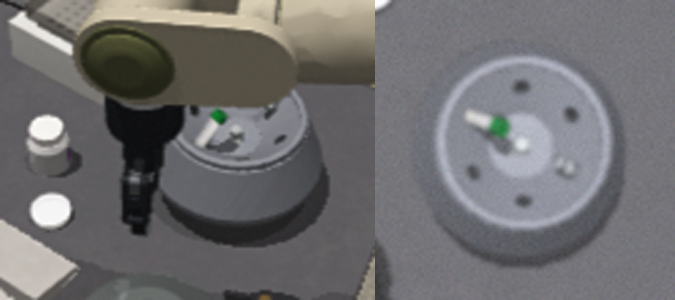

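The scene crop shows the green cap at (218,117), with the tube body running down-left to (205,135). The top crop shows the cap at (500,127), the body towards (470,116), the blank at (567,168) and empty wells at (521,86), (571,114), (523,200) and (473,172). The tube's well therefore lies at about 60° azimuth from +x towards +y.

```bash
python3 - <<'E'
from h import *
s=optics.capture("scene");t=optics.capture("top")
def green(c,roi):
    h=cv2.cvtColor(c["color"],cv2.COLOR_RGB2HSV)
    return blob(((h[...,0]>45)&(h[...,0]<85)&(h[...,1]>110)),roi)
gs=green(s,(260,150,330,215));gt=green(t,(260,170,320,230));print(gs,gt)
X,e=tri(s,gs[0],t,gt[0]);print("cap",X,e)
g=cv2.cvtColor(t["color"],cv2.COLOR_RGB2GRAY).astype(float)
P=[]
for cx,cy in[(521,86),(571,114),(523,200),(473,172)]:
    u,v=240+(cx-375)/2.727,150+cy/2.727;u0,v0=int(u)-5,int(v)-5
    p=g[v0:v0+11,u0:u0+11];w=np.clip(np.median(p)-15-p,0,None);yy,xx=np.mgrid[0:11,0:11]
    q=plane(t,u0+(w*xx).sum()/w.sum(),v0+(w*yy).sum()/w.sum(),.113);P.append(q);print(q.round(4))
P=np.array(P);C=(P[0]+P[2])/2,(P[1]+P[3])/2
print("centres",C)
c0=(C[0]+C[1])/2
for p,off in zip(P,[60,120,240,-60]):
    d=p-c0;print(np.hypot(*d[:2]),(np.degrees(np.arctan2(d[1],d[0]))+off)%360)
d=X-c0;print("cap az",np.degrees(np.arctan2(d[1],d[0])),np.hypot(*d[:2]))
bt=blob(g>150,(285,190,300,215));print(bt,plane(t,*bt[0],.108))
E
```

```text
(array([287.27272727, 176.        ]), array([285, 174,   6,   5,  22], dtype=int32)) (array([285.26666667, 196.1       ]), array([283, 193,   6,   7,  30], dtype=int32))
cap [ 0.52054177 -0.02927184  0.15196254] [np.float64(0.0016912996134276746), np.float64(0.0016912996134276453)]
[ 0.5674 -0.0575  0.113 ]
[ 0.5348 -0.1119  0.113 ]
[ 0.4404 -0.0555  0.113 ]
[ 0.4733 -0.0013  0.113 ]
centres (array([ 0.50389538, -0.05651978,  0.113     ]), array([ 0.50401099, -0.05662913,  0.113     ]))
0.06341035464977729 59.15869819774779
0.06334924631990085 59.09102554643496
0.06352765035232132 59.061617615588375
0.06319749993004484 59.04763357102135
cap az 58.71787221290101 0.03194705167743184
(array([293.3594306 , 203.44483986]), array([285, 191,  15,  24, 281], dtype=int32)) [ 0.50035465 -0.05610038  0.108     ]
```

Emit:
drive_tool(rows=[{"x": -12.5,"y": 35,"z": 5,"wx": 0,"wy": 0,"wz": 0,"gripper": -1},{"x": -12.5,"y": 35,"z": 5,"wx": 0,"wy": 0,"wz": 0,"gripper": -1},{"x": -12.5,"y": 35,"z": 5,"wx": 0,"wy": 0,"wz": 0,"gripper": -1},{"x": -12.5,"y": 35,"z": 5,"wx": 0,"wy": 0,"wz": 0,"gripper": -1},{"x": -12.5,"y": 35,"z": 5,"wx": 0,"wy": 0,"wz": 0,"gripper": -1},{"x": -12.5,"y": 35,"z": 5,"wx": 0,"wy": 0,"wz": 0,"gripper": -1},{"x": -12.5,"y": 35,"z": 5,"wx": 0,"wy": 0,"wz": 0,"gripper": -1},{"x": -12.5,"y": 35,"z": 5,"wx": 0,"wy": 0,"wz": 0,"gripper": -1}])

```text
time: 9.37
ee_pos: [0.481, -0.061, 0.309]
tool_rot: [-3.141, 0.001, 0.298]
wrist_force: [1.0, -0.3, -0.4]
grip_width: 1.002
grip_force: 0.0
```

Emit:
drive_tool(rows=[{"x": -13,"y": 36,"z": 0,"wx": 0,"wy": 0,"wz": 0,"gripper": -1},{"x": 0,"y": 0,"z": 0,"wx": 0,"wy": 0,"wz": -0.1222,"gripper": -0.3},{"x": 0,"y": 0,"z": 0,"wx": 0,"wy": 0,"wz": -0.1222,"gripper": -0.3},{"x": 0,"y": 0,"z": 0,"wx": 0,"wy": 0,"wz": -0.1222,"gripper": -0.3},{"x": 0,"y": 0,"z": 0,"wx": 0,"wy": 0,"wz": -0.1222,"gripper": -0.3},{"x": 0,"y": 0,"z": 0,"wx": 0,"wy": 0,"wz": -0.1222,"gripper": -0.3},{"x": 0,"y": 0,"z": 0,"wx": 0,"wy": 0,"wz": -0.1222,"gripper": -0.3},{"x": 0,"y": 0,"z": 0,"wx": 0,"wy": 0,"wz": 0,"gripper": -0.3}])

```text
time: 10.03
ee_pos: [0.4796, -0.0975, 0.3091]
tool_rot: [-3.14, 0.0, 1.035]
wrist_force: [-0.4, 0.9, -0.3]
grip_width: 0.646
grip_force: 0.0
```

Emit:
drive_tool(rows=[{"x": 0,"y": 0,"z": 0,"wx": 0,"wy": 0.1164,"wz": 0,"gripper": -0.3},{"x": 0,"y": 0,"z": 0,"wx": 0,"wy": 0.1164,"wz": 0,"gripper": -0.3},{"x": 0,"y": 0,"z": 0,"wx": 0,"wy": 0.1164,"wz": 0,"gripper": -0.3},{"x": 0,"y": 0,"z": 0,"wx": 0,"wy": 0.1164,"wz": 0,"gripper": -0.3},{"x": 0,"y": 0,"z": 0,"wx": 0,"wy": 0.1164,"wz": 0,"gripper": -0.3},{"x": 0,"y": 0,"z": 0,"wx": 0,"wy": 0.1164,"wz": 0,"gripper": -0.3},{"x": 0,"y": 0,"z": 0,"wx": 0,"wy": 0,"wz": 0,"gripper": -0.3},{"x": 0,"y": 0,"z": 0,"wx": 0,"wy": 0,"wz": 0,"gripper": -0.3}])

```text
time: 10.7
ee_pos: [0.4794, -0.0981, 0.3092]
tool_rot: [-3.137, -0.695, 1.025]
wrist_force: [0.2, -0.0, -0.8]
grip_width: 0.652
grip_force: 0.0
```

```bash
cat > g.py <<'E'
from h import *
from scipy.spatial.transform import Rotation as Ro
import sys
o=telemetry.get_obs();R=Ro.from_euler('xyz',o["tool_rot"]).as_matrix();p=np.array(o["ee_pos"])
ph,th=np.radians(59.1),np.radians(40);d=np.array([-np.sin(th)*np.cos(ph),-np.sin(th)*np.sin(ph),np.cos(th)])
cap=np.array([.5205,-.0293,.152])
y=np.array([np.sin(ph),-np.cos(ph),0]);Rt=np.stack([np.cross(y,-d),y,-d],1)
print("rotvec tool",(Ro.from_matrix(R.T@Rt)).as_rotvec().round(4),"q",o["joint_positions"].round(2))
for back in (.07,0): print(back,"tool shift mm",(1000*R.T@(cap+d*(.054+back)-p)).round(1))
E
python3 g.py
```

```text
rotvec tool [-0.0002  0.0028 -0.0052] q [-0.7   0.21  1.73  0.7   1.38 -0.35]
0.07 tool shift mm [-39.6   0.1  48. ]
0 tool shift mm [-39.4   0.2 118. ]
```

Emit:
drive_tool(rows=[{"x": -10,"y": 0,"z": 12,"wx": 0,"wy": 0,"wz": 0,"gripper": -0.2},{"x": -10,"y": 0,"z": 12,"wx": 0,"wy": 0,"wz": 0,"gripper": -0.2},{"x": -10,"y": 0,"z": 12,"wx": 0,"wy": 0.0028,"wz": -0.005,"gripper": -0.2},{"x": -9.5,"y": 0,"z": 12,"wx": 0,"wy": 0,"wz": 0,"gripper": -0.2},{"x": 0,"y": 0,"z": 10,"wx": 0,"wy": 0,"wz": 0,"gripper": -0.2},{"x": 0,"y": 0,"z": 10,"wx": 0,"wy": 0,"wz": 0,"gripper": -0.2},{"x": 0,"y": 0,"z": 0,"wx": 0,"wy": 0,"wz": 0,"gripper": -0.2},{"x": 0,"y": 0,"z": 0,"wx": 0,"wy": 0,"wz": 0,"gripper": -0.2}])

```text
time: 11.37
ee_pos: [0.4871, -0.0853, 0.2328]
tool_rot: [3.137, -0.7, 1.039]
wrist_force: [-0.2, -0.2, -0.3]
grip_width: 0.599
grip_force: 0.0
```

```bash
python3 g.py; python3 - <<'E'
from h import *
s=optics.capture("scene");t=optics.capture("top")
a=s["color"][130:230,230:350,::-1];b=t["color"][150:260,240:350,::-1]
cv2.imwrite("pics/pre.png",np.hstack([cv2.resize(a,(480,400),interpolation=2),cv2.resize(b,(300,400),interpolation=2)]))
E
```

```text
rotvec tool [-0.0004 -0.0023  0.0056] q [-0.66  0.32  1.82  0.75  1.22 -0.48]
0.07 tool shift mm [ -1.9  -0.1 -20.2]
0 tool shift mm [-2.1 -0.1 49.8]
```

View pics/pre.png

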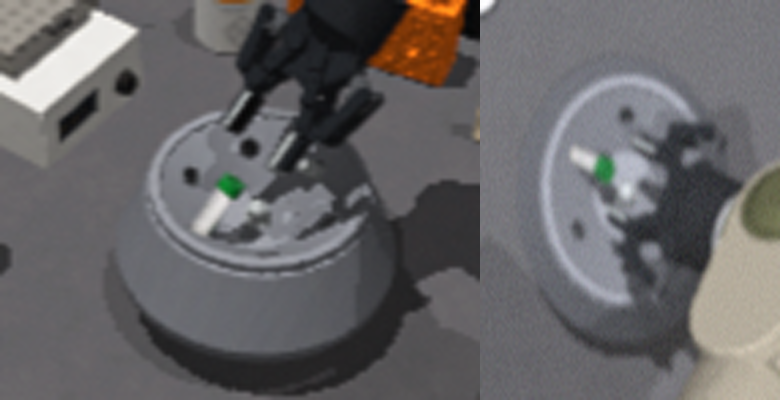

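The fingers (at about (240,110) and (285,150) on the left) straddle the line of the tube, whose cap is at (230,187), so I'm advancing.

Emit:
drive_tool(rows=[{"x": -2,"y": 0,"z": 8,"wx": 0,"wy": 0,"wz": 0,"gripper": -0.2},{"x": 0,"y": 0,"z": 8,"wx": 0,"wy": 0,"wz": 0,"gripper": -0.2},{"x": 0,"y": 0,"z": 8,"wx": 0,"wy": 0,"wz": 0,"gripper": -0.2},{"x": 0,"y": 0,"z": 8,"wx": 0,"wy": 0,"wz": 0,"gripper": -0.2},{"x": 0,"y": 0,"z": 8,"wx": 0,"wy": 0,"wz": 0,"gripper": -0.2},{"x": 0,"y": 0,"z": 6,"wx": 0,"wy": 0,"wz": 0,"gripper": -0.2},{"x": 0,"y": 0,"z": 4,"wx": 0,"wy": 0,"wz": 0,"gripper": -0.2},{"x": 0,"y": 0,"z": 0,"wx": 0,"wy": 0,"wz": 0,"gripper": -0.2}])

```text
time: 12.13
ee_pos: [0.5025, -0.059, 0.1923]
tool_rot: [3.139, -0.701, 1.037]
wrist_force: [0.0, -0.2, 0.1]
grip_width: 0.6
grip_force: 0.0
```

```bash
python3 g.py; python3 - <<'E'
from h import *
s=optics.capture("scene");t=optics.capture("top")
a=s["color"][130:230,230:350,::-1];b=t["color"][150:260,240:350,::-1]
cv2.imwrite("pics/pre2.png",np.hstack([cv2.resize(a,(480,400),interpolation=2),cv2.resize(b,(300,400),interpolation=2)]))
E
```

```text
rotvec tool [-0.001  -0.0031  0.0044] q [-0.6   0.39  1.85  0.8   1.12 -0.51]
0.07 tool shift mm [  0.9   0.1 -70.8]
0 tool shift mm [ 0.7  0.2 -0.8]
```

View pics/pre2.png

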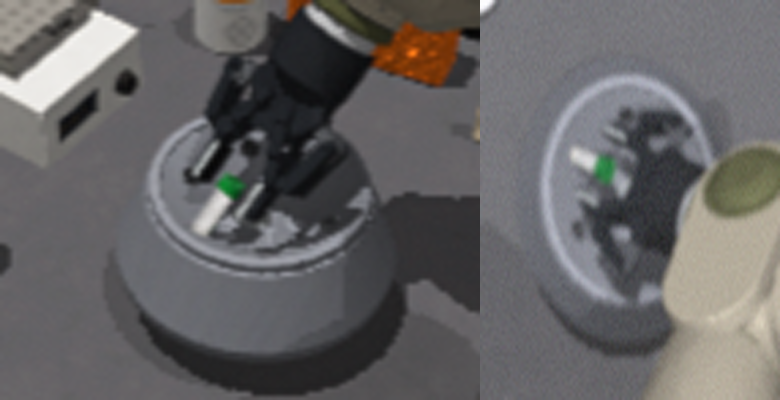

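The cap at (230,187) lies between the finger pads, at about (205,160) and (255,200). I'll close gently.

Emit:
drive_tool(rows=[{"x": 0,"y": 0,"z": 0,"wx": 0,"wy": 0,"wz": 0,"gripper": 0.1},{"x": 0,"y": 0,"z": 0,"wx": 0,"wy": 0,"wz": 0,"gripper": 0.25},{"x": 0,"y": 0,"z": 0,"wx": 0,"wy": 0,"wz": 0,"gripper": 0.35},{"x": 0,"y": 0,"z": 0,"wx": 0,"wy": 0,"wz": 0,"gripper": 0.42},{"x": 0,"y": 0,"z": 0,"wx": 0,"wy": 0,"wz": 0,"gripper": 0.5},{"x": 0,"y": 0,"z": 0,"wx": 0,"wy": 0,"wz": 0,"gripper": 0.6},{"x": 0,"y": 0,"z": 0,"wx": 0,"wy": 0,"wz": 0,"gripper": 0.7},{"x": 0,"y": 0,"z": 0,"wx": 0,"wy": 0,"wz": 0,"gripper": 0.7}], newtons=30)

```text
time: 12.9
ee_pos: [0.5026, -0.0597, 0.1931]
tool_rot: [3.137, -0.701, 1.038]
wrist_force: [-1.1, -1.0, 2.3]
grip_width: 0.236
grip_force: 29.2
```

Emit:
drive_tool(rows=[{"x": 0,"y": 0,"z": -2,"wx": 0,"wy": 0,"wz": 0,"gripper": 0.7},{"x": 0,"y": 0,"z": -5,"wx": 0,"wy": 0,"wz": 0,"gripper": 0.7},{"x": 0,"y": 0,"z": -8,"wx": 0,"wy": 0,"wz": 0,"gripper": 0.7},{"x": 0,"y": 0,"z": -10,"wx": 0,"wy": 0,"wz": 0,"gripper": 0.7},{"x": 0,"y": 0,"z": -10,"wx": 0,"wy": 0,"wz": 0,"gripper": 0.7},{"x": 0,"y": 0,"z": -10,"wx": 0,"wy": 0,"wz": 0,"gripper": 0.7},{"x": 0,"y": 0,"z": -10,"wx": 0,"wy": 0,"wz": 0,"gripper": 0.7},{"x": 0,"y": 0,"z": -5,"wx": 0,"wy": 0,"wz": 0,"gripper": 0.7}])

```text
time: 13.57
ee_pos: [0.4824, -0.0938, 0.2401]
tool_rot: [3.135, -0.701, 1.038]
wrist_force: [0.5, -0.5, -0.0]
grip_width: 0.238
grip_force: 29.3
```

Emit:
drive_tool(rows=[{"x": 0,"y": 0,"z": -6,"wx": 0,"wy": 0,"wz": 0,"gripper": 0.7},{"x": 0,"y": 0,"z": -10,"wx": 0,"wy": 0,"wz": 0,"gripper": 0.7},{"x": 0,"y": 0,"z": -12,"wx": 0,"wy": 0,"wz": 0,"gripper": 0.7},{"x": 0,"y": 0,"z": -15,"wx": 0,"wy": 0,"wz": 0,"gripper": 0.7},{"x": 0,"y": 0,"z": -15,"wx": 0,"wy": 0,"wz": 0,"gripper": 0.7},{"x": 0,"y": 0,"z": -15,"wx": 0,"wy": 0,"wz": 0,"gripper": 0.7},{"x": 0,"y": 0,"z": -12,"wx": 0,"wy": 0,"wz": 0,"gripper": 0.7},{"x": 0,"y": 0,"z": -5,"wx": 0,"wy": 0,"wz": 0,"gripper": 0.7}])

```text
time: 14.23
ee_pos: [0.4525, -0.1436, 0.3089]
tool_rot: [3.135, -0.701, 1.038]
wrist_force: [0.3, 0.4, -0.0]
grip_width: 0.237
grip_force: 29.3
```

```bash
python3 - <<'E'
from h import *
s=optics.capture("scene");t=optics.capture("top")
a=s["color"][100:230,200:380,::-1];b=t["color"][150:260,240:350,::-1]
cv2.imwrite("pics/out.png",np.hstack([cv2.resize(a,(480,400),interpolation=2),cv2.resize(b,(300,400),interpolation=2)]))
E
```

```text
(no output)
```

View pics/out.png

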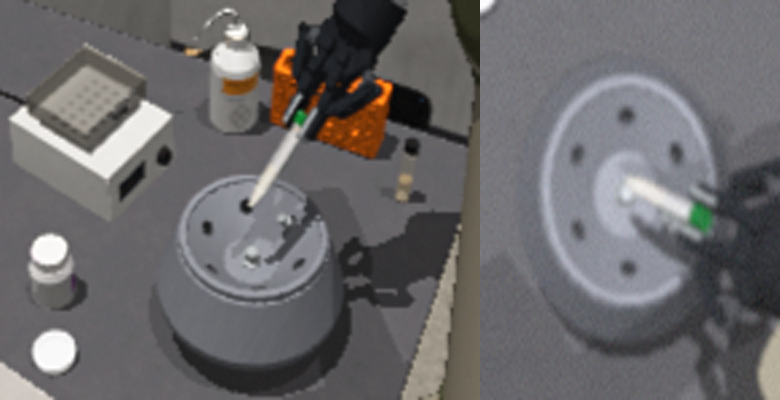

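The tube is out, cap at (300,118) and tip near (250,205) on the left, in line with the fingers, and the blank is still in place at (290,215). Now I'll raise the tube and turn it upright.

Emit:
drive_tool(rows=[{"x": 10,"y": 0,"z": -12,"wx": 0,"wy": 0,"wz": 0,"gripper": 0.7},{"x": 16,"y": 0,"z": -19,"wx": 0,"wy": 0,"wz": 0,"gripper": 0.7},{"x": 16,"y": 0,"z": -19,"wx": 0,"wy": 0,"wz": 0,"gripper": 0.7},{"x": 16,"y": 0,"z": -19,"wx": 0,"wy": 0,"wz": 0,"gripper": 0.7},{"x": 16,"y": 0,"z": -19,"wx": 0,"wy": 0,"wz": 0,"gripper": 0.7},{"x": 10,"y": 0,"z": -12,"wx": 0,"wy": 0,"wz": 0,"gripper": 0.7},{"x": 0,"y": 0,"z": 0,"wx": 0,"wy": -0.05,"wz": 0,"gripper": 0.7},{"x": 0,"y": 0,"z": 0,"wx": 0,"wy": -0.08,"wz": 0,"gripper": 0.7}])

```text
time: 15.0
ee_pos: [0.4522, -0.1428, 0.4378]
tool_rot: [3.139, -0.569, 1.036]
wrist_force: [0.5, 0.5, -0.7]
grip_width: 0.238
grip_force: 29.3
```

Emit:
drive_tool(rows=[{"x": 0,"y": 0,"z": 0,"wx": 0,"wy": -0.09,"wz": 0,"gripper": 0.7},{"x": 0,"y": 0,"z": 0,"wx": 0,"wy": -0.09,"wz": 0,"gripper": 0.7},{"x": 0,"y": 0,"z": 0,"wx": 0,"wy": -0.09,"wz": 0,"gripper": 0.7},{"x": 0,"y": 0,"z": 0,"wx": 0,"wy": -0.09,"wz": 0,"gripper": 0.7},{"x": 0,"y": 0,"z": 0,"wx": 0,"wy": -0.09,"wz": 0,"gripper": 0.7},{"x": 0,"y": 0,"z": 0,"wx": 0,"wy": -0.07,"wz": 0,"gripper": 0.7},{"x": 0,"y": 0,"z": 0,"wx": 0,"wy": -0.05,"wz": 0,"gripper": 0.7},{"x": 0,"y": 0,"z": 0,"wx": 0,"wy": 0,"wz": 0,"gripper": 0.7}])

```text
time: 15.67
ee_pos: [0.4527, -0.1416, 0.4375]
tool_rot: [3.14, 0.0, 1.037]
wrist_force: [0.1, -0.4, -0.4]
grip_width: 0.239
grip_force: 29.3
```

Emit:
drive_tool(rows=[{"x": 0,"y": 0,"z": 0,"wx": 0,"wy": 0,"wz": 0,"gripper": 0.7},{"x": 0,"y": 0,"z": 0,"wx": 0,"wy": 0,"wz": 0,"gripper": 0.7},{"x": 0,"y": 0,"z": 0,"wx": 0,"wy": 0,"wz": 0,"gripper": 0.7},{"x": 0,"y": 0,"z": 0,"wx": 0,"wy": 0,"wz": 0,"gripper": 0.7},{"x": 0,"y": 0,"z": 0,"wx": 0,"wy": 0,"wz": 0,"gripper": 0.7},{"x": 0,"y": 0,"z": 0,"wx": 0,"wy": 0,"wz": 0,"gripper": 0.7},{"x": 0,"y": 0,"z": 0,"wx": 0,"wy": 0,"wz": 0,"gripper": 0.7},{"x": 0,"y": 0,"z": 0,"wx": 0,"wy": 0,"wz": 0,"gripper": 0.7}])

```text
time: 16.33
ee_pos: [0.4522, -0.1427, 0.4382]
tool_rot: [3.138, -0.001, 1.035]
wrist_force: [0.2, 1.1, 0.3]
grip_width: 0.237
grip_force: 29.3
```

```bash
python3 - <<'E'
from h import *
s=optics.capture("scene")
o=telemetry.get_obs();print(o["joint_vel"],o["ee_pos"],o["tool_rot"])
p=np.array(o["ee_pos"]);print([proj(s,p-[0,0,z]).round(1) for z in(.054,.11,.167)])
cv2.imwrite("pics/fin.png",cv2.resize(s["color"][60:360,150:390,::-1],(640,600)))
cv2.imwrite("pics/fin.png",cv2.resize(s["color"][30:330,130:400,::-1],(540,600),interpolation=2))
E
```

```text
[ 1.83127160e-03  1.09420755e-04 -3.27153432e-03 -1.18728719e-03
  6.06113062e-06 -1.01373702e-03] [ 0.45224852 -0.14269751  0.43817612] [ 3.13836687e+00 -1.28249686e-03  1.03475903e+00]
[array([326.8, 104.5]), array([324.6, 119.6]), array([322.6, 133.9])]
```

View pics/fin.png

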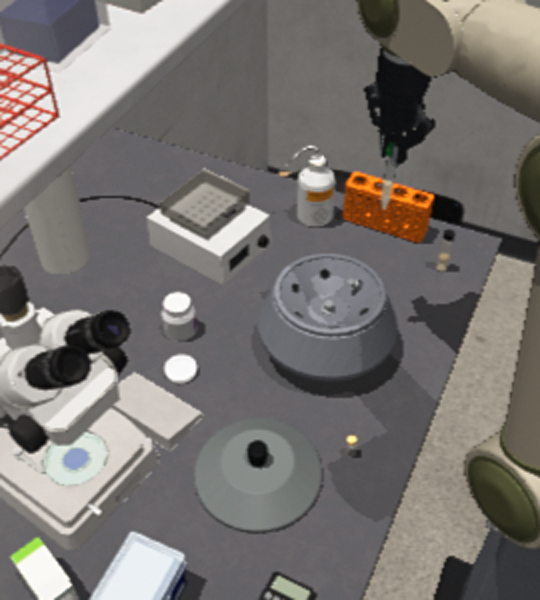

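The tube hangs upright: cap at (388,150), tip at (385,207), which matches the predicted tip pixel at about 27 cm height. The lid lies flat and clear at (258,475), knob up. The bystanders visible in this view stand as before, and the blank is in its well.

```bash
python3 -c "
from plant import job_done
print(job_done())"
```

```text
the job is handed in; nothing more can be done
None
```

The job is handed in: the lid lies flat, knob up, on the worktop left of the rotor, the blank is still in its well, and the arm holds the tube upright and still with its tip about 27 cm above the worktop (16 s of the 54 s used).

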